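Load the enamel jar mixer and set its speed fader

ROBOT

A 6-joint arm with a two-finger parallel gripper is mounted at the origin on the work surface. World frame = base frame: x ahead of the robot, y to its left, z up, the work surface at z = 0. Lengths are in mm, angles in rad, forces in N, time in s.
With the tool pointing down it reaches from about 275 to 1000 mm from the base axis. Payload 8.4 kg.
Tool frame: the origin (TCP) lies midway between the tips of the shut fingers; the grasp point (between the pads) lies 19 mm behind it; z points along the fingers, y is the direction in which the jaws open and shut (so a half turn about z gives the same grasp; the last joint's range is limited). The gripper opens to 85 mm and grips with 20 to 120 N. Pads are 22 mm wide; open, the fingers measure 114 mm over their backs; the gripper's body (76 mm by 85 mm) begins 54 mm behind the grasp point. The pads swing forward as they close: fully open they stand 13 mm farther back than shut.
Start: joints at [1.295, 0.353, 1.633, -0, 1.155, -0.002], TCP at [168.993, 601.722, 195.481] pointing down, gripper open.
Joint ranges: [-2.63, 2.63], [-0.92, 2.1], [0.06, 2.66], [-1.3, 4.44], [0, 2.69], [-3.02, 3.02]. Speed limits (rad/s): [2.22, 2.22, 2.79, 3.14, 3.14, 3.14].

INTERFACE

Orientations are given as [roll, pitch, yaw] about the fixed x, y, z axes, in that order (R = Rz(yaw) Ry(pitch) Rx(roll)).
In Python, from rig import * gives the robot as it stands.
- The arm moves only by the tool play_rows, never from a script. Its argument "moves" is a list of rows, each a list of 3 entries, a list of its own where there are three numbers: the shift along the tool's x, y, z in m, then the turn, a rotation vector about the tool's x, y, z in rad, then the opening in per cent of the stroke, from 0 (shut) to 100 (fully open). In form: [[[x, y, z], [rx, ry, rz], fingers], ...]. A call has 1 to 20 rows; each row shifts and turns the commanded pose from where the row before left it, along the tool's axes as they then stand; what a row does not reach is not made up. A row lasts 1/10 s, in which the tool goes at most 50 mm and 8.59 degrees, less where a joint would pass 70% of its speed; a pose out of reach is approached as far as the arm can. A call is refused whole if a number of a shift passes 0.05 or a number of a turn 0.15, either way. A call with a gripper value outside its range is refused whole. The fingers move at their own pace and stop on an object; "squeeze" is the grip in N (left out, the last holds). Time passes only in rows, so rows that do not move let the fingers close. It gives the time, the measured TCP pose, the force and the opening at its end, in the units of the state.
- sense(): the state, without advancing time (a new reading comes with each control period).
- grab_frame(name): name is "scene" or "top" or "wrist"; returns a dict with "pixels" (480x640x3 uint8, red, green, blue), "intrinsics" (3x3 intrinsics, pixels), "R" (3x3) and "t" (3): a world point X has camera coordinates R X + t. Camera axes: x right, y down, z forward; pixel columns grow to the right and rows downward; lengths in mm; the calibration is good to about 2 mm. The wrist camera is an equidistant fisheye: a pixel r from the principal point sees the ray r / f radians off the axis. A picture is of the moment at which its call begins. There is no depth.
- sign_off(): hands the job in, once; it reports no verdict.
The state is a dict: "clock": time; "qpos": joint angles; "qvel": joint speeds; "joint_efforts": joint torques, N m; "eef_pos": TCP position; "tcp_rot": TCP orientation; "contact_force": force on the tool from outside, world axes, zero at the start; "wrist_torque": the same for the moment, N m; "opening": opening from 0.0 (shut) to 1.0 (fully open).
Only numpy, scipy, OpenCV 4.12 (cv2) and the standard library are available. Lean on these libraries where they do the work, as an engineer would, in place of code of your own. Each camera call takes 0.05 s, during which the arm holds its last target. There are 200 camera calls.

TASK

Load the two jars of enamel, the red and the blue, into the slanted pockets of the jar mixer, one in each (either way round), cap up and fully down. Only when both are in, slide the red speed fader along its track until its white line is in line with the brass pointer. Do not knock a jar over, and leave the pointer and everything else on the bench where they are.

Things in the scene. Friction and masses are not known exactly. Their poses are not given: they have to be found in the camera images.
- mixer: jar mixer: grey wedge-shaped bench machine, fixed, 225 mm deep, 270 mm wide; origin at the centre of its underside, x towards its high back, y to its left, z up. Its flat top (the deck, 240 mm up the slope, 270 mm wide) slopes at 25 degrees, from 59 mm high at the front edge near the robot to 161 mm at the back; the deck's centre is 110 mm above the origin
- pocket_left (a point): centre of the mouth of the left (+y) slanted pocket: round blind bore 50 mm in diameter, 45 mm deep, 3 mm chamfer, yellow ring round it, sunk square into the sloping deck. Axes: z out of the pocket, square to the deck (leaning 25 degrees from vertical to the machine's front); x up the slope; y to the machine's left
- pocket_right (a point): the same for the right (-y) pocket, 120 mm from the other; both are 50 mm up the slope from the deck's centre
- jar_red: closed round jar of red enamel with a white cap, 44 mm in diameter from foot to cap, 110 mm tall, 0.15 to 0.31 kg, standing on the bench; origin at the centre of its underside, z to the cap. Fully down in a pocket it stands 65 mm out of the deck; it slides freely down the pocket when let go
- jar_blue: the same kind of jar, with blue enamel
- fader (a joint): position in m of the mixer's red speed fader along its track, 0 at the right (-y) end to 0.16 at the left (+y) end of its travel. It slides with about 2 N of friction and stays where it is left
- fader_line (a point): white line on the red fader grip, at the centre of the grip's top. The grip is 50 mm long up the slope, 22 mm wide along the track, its top 42 mm above the deck; it sits 70 mm down the slope from the deck's centre. Axes: y along the track to the machine's left (the way the fader value grows), z square out of the deck, x up the slope
- index (a joint): position in m of the brass pointer on the same scale as the fader: equal values mean that fader line and pointer are in line. It is very stiff (20 N) and is not to be moved
- index_tip (a point): lower end of the brass pointer's top. The pointer is a bar 24 mm long up the slope, 7 mm wide and 9 mm high on the deck, between fader track and pockets, its lower end 11 mm up the slope from the fader grip. Same axes as fader_line
- tub_pink: round plastic tub of pink enamel, 76 mm across, 34 mm high; a bystander, to be left alone; origin at the centre of its underside
- tub_red: round plastic tub of red enamel, 76 mm across, 34 mm high; a bystander, to be left alone; origin at the centre of its underside
- tub_white: round plastic tub of white enamel, 76 mm across, 34 mm high; a bystander, to be left alone; origin at the centre of its underside
- brush_pot: steel pot 76 mm across and 100 mm high, with brushes standing out of it to about 200 mm; a bystander, to be left alone; origin at the centre of its underside
- bench_block: square steel bench block 90 x 90 x 25 mm; a bystander, to be left alone; origin at the centre of its underside
- mallet: hammer lying on the bench, 240 mm long; a bystander, to be left alone
- bowl: small copper bowl, 78 mm across, 22 mm high, on a fixed sheet of paper 4 mm thick; a bystander, to be left alone; origin at the centre of its underside
Things that resemble listed ones, but are neither listed nor needed, are in the scene too. What is shaped like the jar_red but green is not meant.

How it is judged (in metres and radians):
On the way, in this order (a step that is already met when the one before it is completed fails the run):
1. both jars are fully down in the pockets, one in each, while the fader is still away from the pointer ((((x of jar_red in the frame of pocket_left between -0.008 and 0.008 m and y of jar_red in the frame of pocket_left between -0.008 and 0.008 m and z of jar_red in the frame of pocket_left between -0.055 and -0.04 m and angle between jar_red's own z axis and vertical below 0.8 rad) and (x of jar_blue in the frame of pocket_right between -0.008 and 0.008 m and y of jar_blue in the frame of pocket_right between -0.008 and 0.008 m and z of jar_blue in the frame of pocket_right between -0.055 and -0.04 m and angle between jar_blue's own z axis and vertical below 0.8 rad)) or ((x of jar_red in the frame of pocket_right between -0.008 and 0.008 m and y of jar_red in the frame of pocket_right between -0.008 and 0.008 m and z of jar_red in the frame of pocket_right between -0.055 and -0.04 m and angle between jar_red's own z axis and vertical below 0.8 rad) and (x of jar_blue in the frame of pocket_left between -0.008 and 0.008 m and y of jar_blue in the frame of pocket_left between -0.008 and 0.008 m and z of jar_blue in the frame of pocket_left between -0.055 and -0.04 m and angle between jar_blue's own z axis and vertical below 0.8 rad)))), for 0.2 s.
2. the fader's white line is in line with the brass pointer (y of fader_line in the frame of index_tip between -0.005 and 0.005 m), for 0.2 s.
At the end, for the whole second after the job is handed in: Each pocket holds one jar, cap up, its foot at least 40 mm below the pocket's mouth (the pocket is 45 mm deep) and at rest; the fader's white line is within 5 mm of the brass pointer, measured along the track, and still (all of step 2 and (((x of jar_red in the frame of pocket_left between -0.008 and 0.008 m and y of jar_red in the frame of pocket_left between -0.008 and 0.008 m and z of jar_red in the frame of pocket_left between -0.055 and -0.04 m and angle between jar_red's own z axis and vertical below 0.8 rad) and (x of jar_blue in the frame of pocket_right between -0.008 and 0.008 m and y of jar_blue in the frame of pocket_right between -0.008 and 0.008 m and z of jar_blue in the frame of pocket_right between -0.055 and -0.04 m and angle between jar_blue's own z axis and vertical below 0.8 rad)) or ((x of jar_red in the frame of pocket_right between -0.008 and 0.008 m and y of jar_red in the frame of pocket_right between -0.008 and 0.008 m and z of jar_red in the frame of pocket_right between -0.055 and -0.04 m and angle between jar_red's own z axis and vertical below 0.8 rad) and (x of jar_blue in the frame of pocket_left between -0.008 and 0.008 m and y of jar_blue in the frame of pocket_left between -0.008 and 0.008 m and z of jar_blue in the frame of pocket_left between -0.055 and -0.04 m and angle between jar_blue's own z axis and vertical below 0.8 rad))) and linear speed of each of jar_red, jar_blue below 0.02 m/s and velocity of joint fader between -0.005 and 0.005 m/s); the robot touches nothing.
It fails at once if one of the other loose things on the bench is pushed more than 25 mm from its place (distance of any of tub_pink, tub_red, tub_white, brush_pot, bench_block, mallet, bowl from where it was at the start of the episode above 0.025 m).
It fails at once if the brass pointer is moved by more than 4 mm (distance of index_tip from where it was at the start of the episode above 0.004 m).
It fails at once if a jar is knocked over or laid down (angle between any of jar_red, jar_blue's own z axis and vertical above 1.3 rad).
It also fails if it takes over 64 s, if anything falls off the work surface, if the arm or the gripper's body presses on something with over 40 N, if the wrist force passes 120 N, or if a joint passes its speed limit or range.

## Working session

There is one attempt and no reset: what is moved stays moved. The work goes in short steps, Python scripts to look and compute and a tool call to move; the robot and the scene stay as the last step left them, time stands still between calls to the robot, and variables do not carry over. Pictures are saved under pics/ and viewed, about 8 in all and at most 12, crops included, and the job is handed in when it is done.

Besides the shell and the picture viewer there is one more tool, called after "Request:" in YAML: its name, and indented under it one key for each argument. play_rows: Moves the arm, as the interface text tells. Its arguments: {"type":"object","properties":{"moves":{"type":"array"},"squeeze":{"type":"number"}},"required":["moves"]}

```bash
mkdir -p pics; ls
python3 - <<'E'
from rig import *
import cv2
for n in ["scene","top"]:
    f=grab_frame(n); cv2.imwrite(f"pics/{n}0.png",f["pixels"][:,:,::-1])
    print(n,f["intrinsics"],f["R"],f["t"])
print(sense())
E
```

```text
pics
scene [[604.50675811   0.         321.10273649]
 [  0.         604.50675811 255.82704656]
 [  0.           0.           1.        ]] [[-0.14021611  0.99011868  0.00210684]
 [ 0.68069044  0.09794111 -0.72599454]
 [-0.7190271  -0.10036202 -0.68769724]] [  48.88027192 -276.43080718 2277.56560482]
top [[479.12416725   0.         318.17021907]
 [  0.         479.12416725 247.64107644]
 [  0.           0.           1.        ]] [[ 3.67154403e-04 -9.99998702e-01 -1.56871878e-03]
 [-9.86077976e-01 -1.01190895e-04 -1.66283537e-01]
 [ 1.66283163e-01  1.60793077e-03 -9.86076734e-01]] [-5.56753377e-01  5.02340161e+02  1.17083856e+03]
{'clock': 0.1, 'qpos': array([ 1.29463514e+00,  3.53599084e-01,  1.63403558e+00,  2.19072377e-05,
        1.15519070e+00, -2.37338641e-03]), 'qvel': array([-8.30487131e-05, -3.21826738e-03, -2.17421443e-03, -7.37797714e-04,
       -1.38886938e-04, -1.54884907e-03]), 'joint_efforts': array([ 2.27694181e-03, -6.06357694e+01, -3.42823792e+01,  1.30387543e-04,
        3.98503922e-03, -8.67267261e-06]), 'eef_pos': array([168.84011236, 601.28960249, 194.83451263]), 'tcp_rot': array([-3.14035999e+00, -2.29570365e-05,  2.86779598e+00]), 'contact_force': array([0.38926859, 0.92984334, 0.41000797]), 'wrist_torque': array([-0.03507652,  0.01803745,  0.00132429]), 'opening': 1.0041445739823114}
```

View pics/scene0.png

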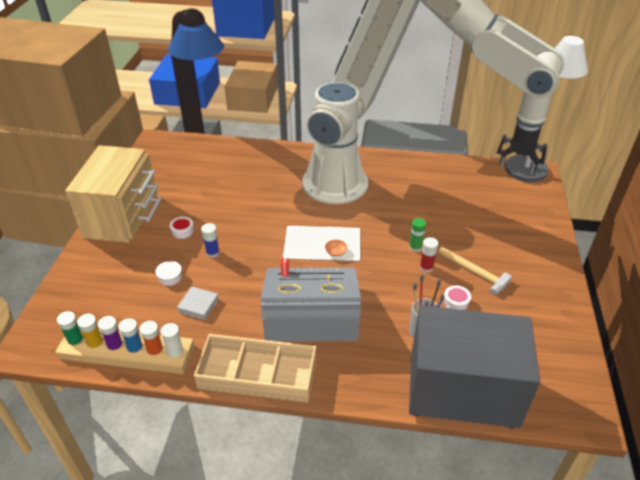

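View pics/top0.png

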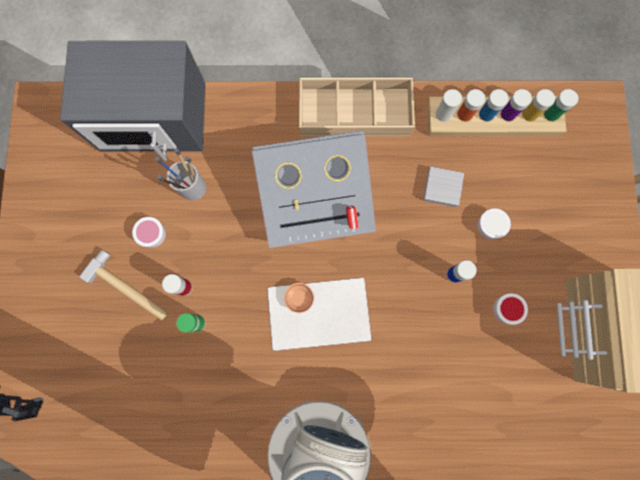

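The scene view shows red jar near (429,254), blue at (210,240) and the mixer at (311,300). The top view shows the red cap at (175,285), the blue cap at (465,270), the pockets at (288,176) and (337,168), and the fader grip at (352,217). Next I'll enlarge these.

```bash
python3 - <<'E'
import cv2, numpy as np
t=cv2.imread("pics/top0.png"); s=cv2.imread("pics/scene0.png")
def crop(im,x,y,w,h,k):
    c=cv2.resize(im[y:y+h,x:x+w],None,fx=k,fy=k,interpolation=cv2.INTER_CUBIC)
    for i in range(0,w,10): cv2.line(c,(i*k,0),(i*k,8 if i%50 else 16),(0,255,0),1)
    for i in range(0,h,10): cv2.line(c,(0,i*k),(8 if i%50 else 16,i*k),(0,255,0),1)
    return c
a=crop(t,245,130,133,120,5)  # 665x600
cv2.imwrite("pics/c1.png",a)
b=np.hstack([crop(t,150,260,60,75,5),crop(t,430,250,60,75,5)])
d=np.hstack([crop(s,400,210,60,45+25,5),crop(s,190,215,60,70,5)])
cv2.imwrite("pics/c2.png",cv2.resize(np.vstack([b,d]),None,fx=.82,fy=.82))
cv2.imwrite("pics/c2.png",np.hstack([np.vstack([b])[:, :], ])); 
cv2.imwrite("pics/c3.png",d)
E
python3 - <<'E'
import cv2,numpy as np
b=cv2.imread("pics/c2.png");d=cv2.imread("pics/c3.png")
cv2.imwrite("pics/c4.png",cv2.resize(np.vstack([b,d]),None,fx=.8,fy=.8,interpolation=cv2.INTER_AREA))
E
```

```text
(no output)
```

View pics/c1.png

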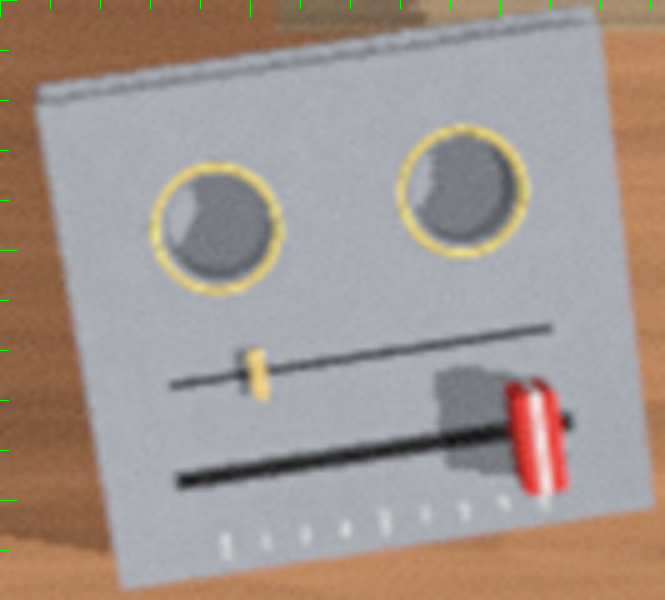

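View pics/c4.png

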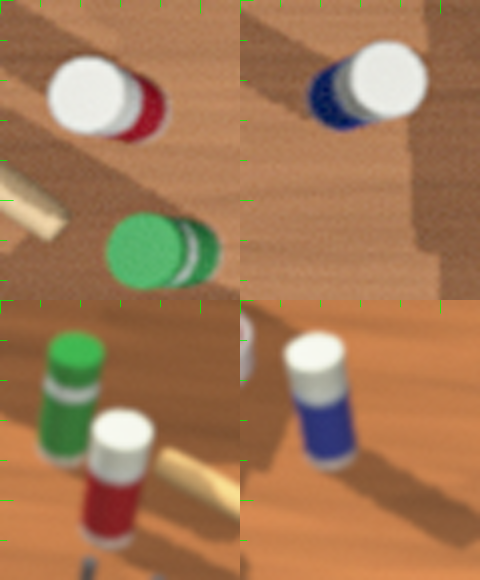

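```bash
cat > h.py <<'E'
import numpy as np, cv2
from scipy.optimize import least_squares
from scipy.spatial.transform import Rotation as Ro
T=dict(K=np.array([[479.12416725,0,318.17021907],[0,479.12416725,247.64107644],[0,0,1]]),R=np.array([[3.67154403e-04,-9.99998702e-01,-1.56871878e-03],[-9.86077976e-01,-1.01190895e-04,-1.66283537e-01],[1.66283163e-01,1.60793077e-03,-9.86076734e-01]]),t=np.array([-.556753377,502.340161,1170.83856]))
S=dict(K=np.array([[604.50675811,0,321.10273649],[0,604.50675811,255.82704656],[0,0,1]]),R=np.array([[-0.14021611,0.99011868,0.00210684],[0.68069044,0.09794111,-0.72599454],[-0.7190271,-0.10036202,-0.68769724]]),t=np.array([48.88027192,-276.43080718,2277.56560482]))
def proj(c,X):
    p=np.atleast_2d(X)@c["R"].T+c["t"]; return p[:,:2]/p[:,2:]*c["K"][0,0]+c["K"][:2,2]
def onz(c,uv,z):
    d=c["R"].T@np.linalg.inv(c["K"])@np.array([*uv,1]); o=-c["R"].T@c["t"]; return o+d*(z-o[2])/d[2]
a=np.radians(25)
ux=np.array([np.cos(a),0,np.sin(a)]);uy=np.array([0,1.,0]);uz=np.array([-np.sin(a),0,np.cos(a)])
def deck(m,x,y,z=0):  # m=(x,y,yaw): deck coords -> world
    p=np.array([0,0,110])+x*ux+y*uy+z*uz
    return Ro.from_euler('z',m[2]).apply(p)+[m[0],m[1],0]
E
python3 - <<'E'
from h import *
o=lambda u,v:(245+u/5,130+v/5)
pts=[((50,60,0),o(217,229)),((50,-60,0),o(463,191)),((-120,135,0),o(122,590)),((-120,-135,0),o(653,508))]
f=lambda m:np.concatenate([proj(T,deck(m,*d))[0]-uv for d,uv in pts])
r=least_squares(f,[500,0,.1],x_scale=[100,100,.1]);m=r.x;print(m,f(m).round(1))
# fader/pointer y
g=lambda q,x,z,uv:proj(T,deck(m,x,q,z))[0]-uv
for n,x,z,uv in [("fader",-70,42,o(534,438)),("ptr",-34,9,o(261,397))]:
    s=least_squares(lambda q:proj(T,deck(m,q[1],q[0],z))[0]-uv,[0,x]);print(n,s.x,s.fun)
for n,ut,us in [("red",(172,283.75),(430.25,242.75)),("blue",(466.75,270),(209,228.5))]:
    print(n,onz(T,ut,110),onz(S,us,110))
    s=least_squares(lambda q:np.r_[proj(T,q)[0]-ut,proj(S,q)[0]-us],[400,0,110]);print(s.x,s.fun.round(1))
for n,uv,z in [("tubpink",(148,232),34),("green",(150+140/4,260+252/4),110),("bowl",(298,297),26),("potrim",(180,180),100),("tubred",(512,309),34),("tubwhite",(495,222),34),("mallet end",(163,317),15),("hd",(95,267),20),("block",(444,186),25)]: print(n,onz(T,uv,z).round(0))
print("pockets",deck(m,50,60),deck(m,50,-60))
E
```

```text
[6.27028400e+02 4.99583427e+00 1.55159240e-01] [-0.1 -0.  -0.   0.2 -0.1 -0.1  0.3 -0.1]
fader [-74.8682877  -65.94018351] [-5.34328137e-12 -4.17799129e-12]
ptr [ 51.27769368 -32.59567912] [-1.11111831e-09 -3.08091330e-11]
red [404.46979032 344.21266755 110.        ] [413.67422395 349.8733067  110.        ]
[405.10424715 348.33598213 101.34159795] [-0.6  0.1 -0.8  0.2]
blue [ 437.22854854 -352.38793301  110.        ] [ 445.86751111 -345.31611847  110.        ]
[ 437.68782465 -352.33611241  103.39682448] [-0.9  0.1 -1.2 -0.3]
tubpink [544. 436.  34.]
green [313. 309. 110.]
bowl [379.  50.  26.]
potrim [662. 341. 100.]
tubred [ 349. -484.   34.]
tubwhite [ 571. -455.   34.]
mallet end [329. 392.  15.]
hd [456. 571.  20.]
block [ 669. -330.   25.]
pockets [662.52716665  71.27797409 131.13091309] [681.07165809 -47.28045807 131.13091309]
```

Request:
play_rows:
  moves:
    - [[-0.025,-0.0155,0],[0,0,0],100]
    - [[-0.025,-0.0155,0],[0,0,0],100]
    - [[-0.025,-0.0155,0],[0,0,0],100]
    - [[-0.025,-0.0155,0],[0,0,0],100]
    - [[-0.025,-0.0155,0],[0,0,0],100]
    - [[-0.025,-0.0155,0],[0,0,0],100]
    - [[-0.025,-0.0155,0],[0,0,0],100]
    - [[-0.025,-0.0155,0],[0,0,0],100]
    - [[-0.025,-0.0155,0],[0,0,0],100]
    - [[-0.025,-0.0155,0],[0,0,0],100]
    - [[-0.025,-0.0155,0],[0,0,0],100]
    - [[-0.021,-0.014,0],[0,0,0],100]
    - [[0,0,0],[0,0,-0.143],100]
    - [[0,0,0],[0,0,-0.143],100]
    - [[0,0,0],[0,0,-0.142],100]
    - [[0,0,0],[0,0,0],100]
    - [[0,0,0],[0,0,0],100]

```text
clock: 1.8
eef_pos: [403.9, 344.0, 195.3]
tcp_rot: [-3.141, -0.0, -2.992]
contact_force: [-0.2, -0.5, 1.0]
opening: 0.999
```

```bash
cat >> h.py <<'E'
PSI=np.pi+0.155
def target(m_yaw=0.155,tilt=0.0):  # tool orientation: yaw with machine, tilted fwd
    return Ro.from_euler('z',np.pi+m_yaw)*Ro.from_euler('x',np.pi)*Ro.from_rotvec([0,-tilt,0])
def delta(s,P,Rt):  # remaining shift (tool axes, mm) and rotvec
    R=Ro.from_euler('xyz',s["tcp_rot"]); return R.inv().apply(np.array(P)-s["eef_pos"]).round(1),(R.inv()*Rt).as_rotvec().round(4)
def wproj(f,X):
    p=np.asarray(f["R"])@X+f["t"]; r=np.hypot(p[0],p[1]); th=np.arctan2(r,p[2]); K=f["intrinsics"]
    return np.array([K[0][2]+K[0][0]*th*p[0]/r,K[1][2]+K[1][1]*th*p[1]/r])
def wonz(f,uv,z):
    K=f["intrinsics"]; d=np.array([(uv[0]-K[0][2])/K[0][0],(uv[1]-K[1][2])/K[1][1]]); th=np.hypot(*d)
    v=np.r_[np.sin(th)*d/th,np.cos(th)]; R=np.asarray(f["R"]); v=R.T@v; o=-R.T@f["t"]; return o+v*(z-o[2])/v[2]
E
python3 - <<'E'
from rig import *
from h import *
s=sense();print(s["eef_pos"],s["tcp_rot"],s["contact_force"],s["clock"])
f=grab_frame("wrist");cv2.imwrite("pics/w1.png",f["pixels"][:,:,::-1])
import pickle;pickle.dump(f,open("w1.pkl","wb"))
print(f["intrinsics"],wproj(f,np.array([404,344,110.])),delta(s,[404,344,195],target()))
E
```

```text
[403.92632782 343.96313556 195.29326311] [-3.14136454e+00 -3.42544972e-04 -2.99153915e+00] [-0.2211609  -0.50251616  0.9966766 ] 1.8
[[371.64829954   0.         316.2794746 ]
 [  0.         371.64829954 241.63151917]
 [  0.           0.           1.        ]] [315.52310566 234.48793663] (array([-0.1,  0. ,  0.3]), array([-0.0002, -0.0003, -0.0049]))
```

View pics/w1.png

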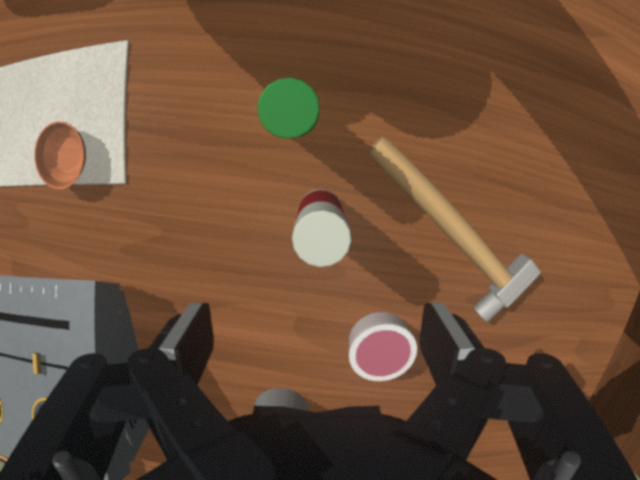

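The wrist view shows the red jar's cap at (321.5,235), about 6 px right of the prediction. The green jar is at (288,108), clear of the fingers.

Run:
```python
from rig import *
from h import *
import pickle
f=pickle.load(open("w1.pkl","rb"));s=sense()
P=wonz(f,(321.5,235),110);print(P,delta(s,[P[0],P[1],66],target()))
```

```text
[403.7288254  348.42000104 110.        ] (array([ -0.5,   4.4, 129.3]), array([-0.0002, -0.0002, -0.0046]))
```

Request:
play_rows:
  moves:
    - [[0,0.0035,0.02],[0,0,-0.004],100]
    - [[0,0,0.03],[0,0,0],100]
    - [[0,0,0.03],[0,0,0],100]
    - [[0,0,0.03],[0,0,0],100]
    - [[0,0,0.019],[0,0,0],100]
    - [[0,0,0],[0,0,0],100]
    - [[0,0,0],[0,0,0],40]
    - [[0,0,0],[0,0,0],40]
    - [[0,0,0],[0,0,0],40]
    - [[0,0,0],[0,0,0],40]
    - [[0,0,0],[0,0,0],40]
    - [[0,0,0],[0,0,0],40]
    - [[0,0,0],[0,0,0],40]
    - [[0,0,0],[0,0,0],40]
    - [[0,0,0],[0,0,0],40]
  squeeze: 40

```text
clock: 3.35
eef_pos: [404.5, 348.2, 68.1]
tcp_rot: [3.14, 0.002, -2.984]
contact_force: [-0.7, -1.4, 6.9]
opening: 0.48
```

Request:
play_rows:
  moves:
    - [[0,0,-0.01],[0,0,0],40]
    - [[0,0,-0.025],[0,0,0],40]
    - [[0,0,-0.03],[0,0,0],40]
    - [[0,0,-0.03],[0,0,0],40]
    - [[0,0,-0.03],[0,0,0],40]
    - [[0,0,-0.03],[0,0,0],40]
    - [[0,0,-0.025],[0,0,0],40]
    - [[0,0,-0.01],[0,0,0],40]
    - [[0,0,0],[0,0,0],40]
    - [[0,0,0],[0,0,0],40]

```text
clock: 4.35
eef_pos: [403.0, 347.1, 255.6]
tcp_rot: [-3.141, -0.001, -2.983]
contact_force: [-1.1, -0.2, -2.7]
opening: 0.482
```

```bash
cat >> h.py <<'E'
M=np.array([627.03,5.0,0.1552])
def pre(y,h,grip=68): # TCP with foot h above pocket mouth
    return deck(M,50,y,h+grip)
E
python3 - <<'E'
from rig import *
from h import *
s=sense();print(s["eef_pos"],s["contact_force"],s["opening"],s["clock"])
P=pre(60,50);print(P,delta(s,P,target(tilt=a)))
E
```

```text
[402.99536973 347.07357319 255.61071632] [-1.11852841 -0.15934257 -2.70766488] 0.48234027763239323 4.35
[613.25650352  63.57495842 238.07523196] (array([-163. , -313.1,   17.6]), array([ 1.000e-04, -4.373e-01,  3.300e-03]))
```

Request:
play_rows:
  moves:
    - [[-0.0136,-0.0261,0],[0,0,0],40]
    - [[-0.0136,-0.0261,0],[0,0,0],40]
    - [[-0.0136,-0.0261,0],[0,0,0],40]
    - [[-0.0136,-0.0261,0],[0,0,0],40]
    - [[-0.0136,-0.0261,0],[0,0,0],40]
    - [[-0.0136,-0.0261,0],[0,0,0],40]
    - [[-0.0136,-0.0261,0],[0,0,0],40]
    - [[-0.0136,-0.0261,0],[0,0,0],40]
    - [[-0.0136,-0.0261,0],[0,0,0],40]
    - [[-0.0136,-0.0261,0],[0,0,0],40]
    - [[-0.0136,-0.0261,0],[0,0,0],40]
    - [[-0.0136,-0.0261,0],[0,0,0],40]
    - [[0,0,0],[0,-0.146,0],40]
    - [[0,0,0],[0,-0.146,0],40]
    - [[0,0,0],[0,-0.145,0],40]
    - [[0,0,0],[0,0,0],40]
    - [[0,0,0],[0,0,0],40]

```text
clock: 6.05
eef_pos: [612.7, 63.8, 255.3]
tcp_rot: [3.141, 0.432, -2.984]
contact_force: [0.2, 0.2, -0.7]
opening: 0.485
```

Run:
```python
from rig import *
from h import *
import pickle
s=sense();print(s["eef_pos"],s["contact_force"],s["opening"],s["clock"])
P=pre(60,50);print(P,delta(s,P,target(tilt=a)))
f=grab_frame("wrist");cv2.imwrite("pics/w2.png",f["pixels"][:,:,::-1]);pickle.dump(f,open("w2.pkl","wb"))
for d in [(50,60,0),(50,-60,0),(-70,-75,42),(-34,51,9),(-120,135,0),(-120,-135,0)]: print(d,wproj(f,deck(M,*d)).round(1))
```

```text
[612.69242476  63.76671959 255.26008039] [ 0.23671542  0.19363682 -0.73579217] 0.4845834077606323 6.05
[613.25650352  63.57495842 238.07523196] (array([ 6.7, -0.3, 15.8]), array([ 0.0015, -0.0045,  0.0027]))
(50, 60, 0) [315.1 212. ]
(50, -60, 0) [181.7 213. ]
(-70, -75, 42) [140.2  74.3]
(-34, 51, 9) [304.1 112.8]
(-120, 135, 0) [403.9  19.7]
(-120, -135, 0) [105.6  38.1]
```

View pics/w2.png

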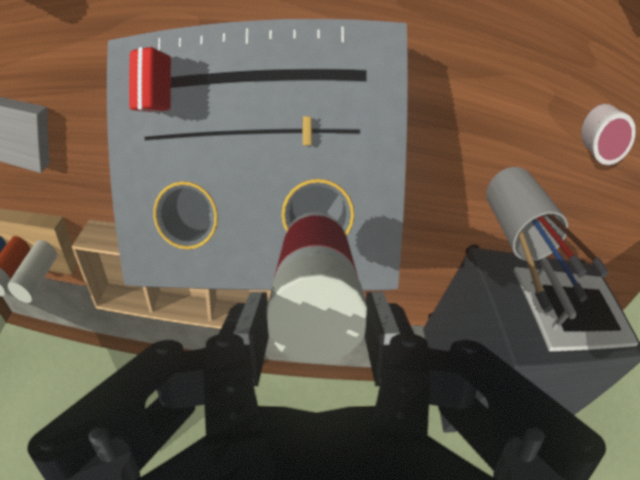

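The right ring is at (185.5,215), the left ring at about (318,212), and the jar's foot is just above the left pocket. Ring and deck-corner pixels sit about 3 px right of prediction, so I'll check whether the held jar shows the same bias.

Run:
```python
from rig import *
from h import *
import pickle
f=pickle.load(open("w2.pkl","rb"));s=sense()
pts=[((50,-60,0),(185.5,215)),((-120,135,0),(408,23)),((-120,-135,0),(108,40)),((-34,51,9),(307,117))]
g=lambda m:np.concatenate([wproj(f,deck(m,*d))-uv for d,uv in pts])
r=least_squares(g,M,x_scale=[100,100,.1]);print(r.x,g(r.x).round(1))
R=Ro.from_euler('xyz',s["tcp_rot"]);im=f["pixels"][:,:,::-1].copy()
k=4;x0,y0=265,165
im=cv2.resize(im[y0:y0+140,x0:x0+110],None,fx=k,fy=k,interpolation=cv2.INTER_CUBIC)
th=np.linspace(0,2*np.pi,60)
def draw(P,c):
    q=np.array([(wproj(f,p)-[x0,y0])*k+k/2 for p in P]).astype(int);cv2.polylines(im,[q],True,c,1)
for zz,c in [(68,(0,255,0)),(68-110,(0,255,0))]:
    draw([s["eef_pos"]+R.apply([22*np.cos(t),22*np.sin(t),zz]) for t in th],c)
for m,c in [(M,(255,0,0)),(r.x,(0,0,255))]:
    draw([deck(m,50+28*np.cos(t),60+28*np.sin(t)) for t in th],c)
cv2.imwrite("pics/c5.png",im)
```

```text
[6.29416005e+02 8.20539262e+00 1.52982735e-01] [-0.4  0.3 -0.9  0.5  0.7  0.1  0.7 -0.9]
```

View pics/c5.png

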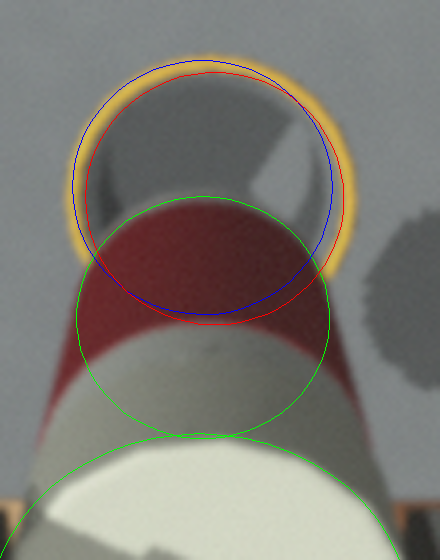

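Request:
play_rows:
  moves:
    - [[0.006,0,0.016],[0,-0.0045,0.003],40]
    - [[0,0,0.015],[0,0,0],40]
    - [[0,0,0.015],[0,0,0],40]
    - [[0,0,0.01],[0,0,0],40]
    - [[0,0,0],[0,0,0],40]
    - [[0,0,0.005],[0,0,0],40]
    - [[0,0,0.005],[0,0,0],40]
    - [[0,0,0.005],[0,0,0],40]
    - [[0,0,0.005],[0,0,0],40]
    - [[0,0,0],[0,0,0],40]

```text
clock: 7.1
eef_pos: [640.5, 68.2, 184.6]
tcp_rot: [3.14, 0.441, -2.987]
contact_force: [-0.2, -0.5, -2.0]
opening: 0.48
```

Run:
```python
from rig import *
from h import *
s=sense();print(s["eef_pos"],s["contact_force"],s["wrist_torque"],s["opening"],s["clock"])
P=pre(60,-10);print(P,delta(s,P,target(tilt=a)))
```

```text
[640.52501071  68.18375283 184.56673678] [-0.15190219 -0.46882084 -2.03456877] [-0.00911484  0.35561065  0.00621419] 0.4804201747674958 7.1
[638.30882304  67.49459991 183.69676474] (array([ 2.4, -0.3, -0.2]), array([ 0.0014,  0.0044, -0.0001]))
```

Request:
play_rows:
  moves:
    - [[0.001,0,0.005],[0,0.004,0],40]
    - [[0,0,0.005],[0,0,0],40]
    - [[0,0,0.005],[0,0,0],40]
    - [[0,0,0.005],[0,0,0],40]
    - [[0,0,0.005],[0,0,0],40]
    - [[0,0,0.005],[0,0,0],40]
    - [[0,0,0],[0,0,0],40]

```text
clock: 7.8
eef_pos: [652.2, 70.1, 156.7]
tcp_rot: [3.14, 0.436, -2.987]
contact_force: [-0.0, 0.0, -1.7]
opening: 0.481
```

Request:
play_rows:
  moves:
    - [[0,0,0.002],[0,0,0],40]
    - [[0,0,0.001],[0,0,0],40]
    - [[0,0,0],[0,0,0],60]
    - [[0,0,0],[0,0,0],80]
    - [[0,0,0],[0,0,0],100]
    - [[0,0,0],[0,0,0],100]
    - [[0,0,0],[0,0,0],100]
    - [[0,0,0],[0,0,0],100]
    - [[0,0,-0.02],[0,0,0],100]
    - [[0,0,-0.03],[0,0,0],100]
    - [[0,0,-0.03],[0,0,0],100]
    - [[0,0,-0.03],[0,0,0],100]
    - [[0,0,-0.03],[0,0,0],100]
    - [[0,0,0],[0,0,0],100]

```text
clock: 9.2
eef_pos: [596.1, 60.9, 286.3]
tcp_rot: [3.141, 0.444, -2.987]
contact_force: [-0.1, -0.2, -0.5]
opening: 1.002
```

Run:
```python
from rig import *
from h import *
import pickle
s=sense();print(s["eef_pos"],s["contact_force"],s["opening"],s["clock"])
print(delta(s,[437.2,-351,s["eef_pos"][2]],target()))
f=grab_frame("wrist");im=f["pixels"][:,:,::-1].copy()
th=np.linspace(0,2*np.pi,60)
for h in (65,65.1,85):
    q=np.array([wproj(f,deck(M,50+22*np.cos(t),60+22*np.sin(t),h)) for t in th]).astype(int);cv2.polylines(im,[q],True,(0,255,0) if h<80 else (255,0,0),1)
cv2.imwrite("pics/w3.png",im)
```

```text
[596.09211262  60.93014667 286.34845099] [-0.08331107 -0.17573763 -0.46119989] 1.0020871360687331 9.2
(array([ 199.2, -382.4,  -95.1]), array([9.00e-04, 4.44e-01, 2.00e-04]))
```

View pics/w3.png

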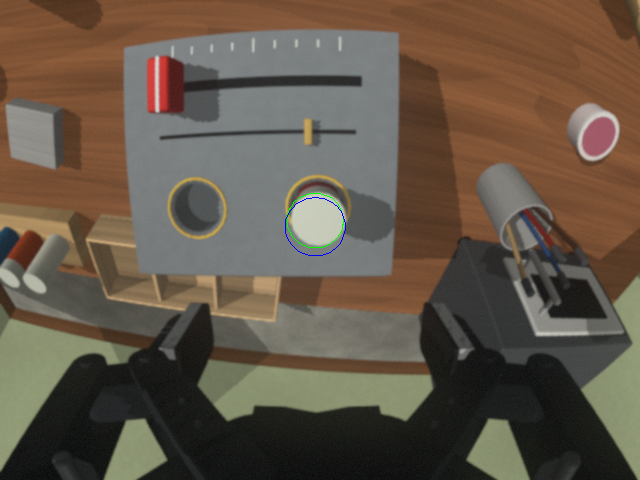

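The red jar's cap sits on the outline predicted for fully down, so it is seated. Now the blue one.

Request:
play_rows:
  moves:
    - [[0,0,0],[0,0.146,0],100]
    - [[0,0,0],[0,0.146,0],100]
    - [[0,0,0],[0,0.146,0],100]
    - [[0.0157,-0.0273,0.0065],[0,0,0],100]
    - [[0.0157,-0.0273,0.0065],[0,0,0],100]
    - [[0.0157,-0.0273,0.0065],[0,0,0],100]
    - [[0.0157,-0.0273,0.0065],[0,0,0],100]
    - [[0.0157,-0.0273,0.0065],[0,0,0],100]
    - [[0.0157,-0.0273,0.0065],[0,0,0],100]
    - [[0.0157,-0.0273,0.0065],[0,0,0],100]
    - [[0.0157,-0.0273,0.0065],[0,0,0],100]
    - [[0.0157,-0.0273,0.0065],[0,0,0],100]
    - [[0.0157,-0.0273,0.0065],[0,0,0],100]
    - [[0.0157,-0.0273,0.0065],[0,0,0],100]
    - [[0.0157,-0.0273,0.0065],[0,0,0],100]
    - [[0.0157,-0.0273,0.0065],[0,0,0],100]
    - [[0.0157,-0.0273,0.0065],[0,0,0],100]
    - [[0,0,0],[0,0,0],100]
    - [[0,0,0],[0,0,0],100]

```text
clock: 11.15
eef_pos: [436.4, -350.5, 189.0]
tcp_rot: [3.138, -0.002, -2.988]
contact_force: [0.2, -0.3, -0.3]
opening: 0.997
```

Run:
```python
from rig import *
from h import *
s=sense();print(s["eef_pos"],s["contact_force"],s["opening"],s["clock"])
f=grab_frame("wrist");im=f["pixels"]
# white cap near the predicted pixel
p=wproj(f,np.array([437.,-352,110]));g=cv2.inRange(im,(165,165,150),(255,255,255))
n,l,st,c=cv2.connectedComponentsWithStats(g)
for i in range(1,n):
    if st[i,4]>300 and np.hypot(*(c[i]-p))<100: print(st[i],c[i],p,wonz(f,c[i],110))
print(delta(s,[437.2,-351,67],target()))
cv2.imwrite("pics/w4.png",im[:,:,::-1])
```

```text
[ 436.44955959 -350.51244136  188.9847698 ] [ 0.15129114 -0.25725956 -0.26831921] 0.9965238419285247 11.15
[ 284  211   59   58 2659] [313.060173   239.28093268] [312.92410885 237.30108386] [ 438.45633193 -351.67899195  110.        ]
(array([ -0.9,  -1. , 122. ]), array([ 0.0031, -0.0017, -0.0012]))
```

View pics/w4.png

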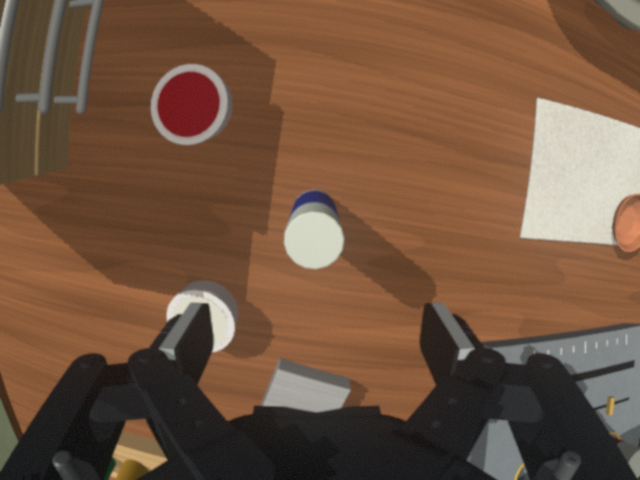

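Blue's cap is at (313,239), which puts it at (438,-352), in agreement with the top camera. I'll grasp it.

Request:
play_rows:
  moves:
    - [[-0.001,-0.001,0.02],[0.003,-0.002,0],100]
    - [[0,0,0.03],[0,0,0],100]
    - [[0,0,0.03],[0,0,0],100]
    - [[0,0,0.03],[0,0,0],100]
    - [[0,0,0.011],[0,0,0],100]
    - [[0,0,0],[0,0,0],100]
    - [[0,0,0],[0,0,0],40]
    - [[0,0,0],[0,0,0],40]
    - [[0,0,0],[0,0,0],40]
    - [[0,0,0],[0,0,0],40]
    - [[0,0,0],[0,0,0],40]
    - [[0,0,0],[0,0,0],40]
    - [[0,0,0],[0,0,0],40]
    - [[0,0,0],[0,0,0],40]
  squeeze: 40

```text
clock: 12.6
eef_pos: [439.3, -352.2, 71.2]
tcp_rot: [-3.138, 0.003, -2.986]
contact_force: [-1.1, 2.1, 8.4]
opening: 0.47
```

Request:
play_rows:
  moves:
    - [[0,0,-0.01],[0,0,0],40]
    - [[0,0,-0.025],[0,0,0],40]
    - [[0,0,-0.03],[0,0,0],40]
    - [[0,0,-0.03],[0,0,0],40]
    - [[0,0,-0.03],[0,0,0],40]
    - [[0,0,-0.03],[0,0,0],40]
    - [[0,0,-0.025],[0,0,0],40]
    - [[0,0,-0.01],[0,0,0],40]
    - [[0,0,0],[0,0,0],40]
    - [[0,0,0],[0,0,0],40]

```text
clock: 13.6
eef_pos: [437.5, -351.0, 258.5]
tcp_rot: [-3.141, 0.001, -2.986]
contact_force: [0.0, 0.5, -0.5]
opening: 0.402
```

Run:
```python
from rig import *
from h import *
s=sense();print(s["eef_pos"],s["contact_force"],s["opening"],s["clock"])
P=pre(-60,50);print(P,delta(s,P,target(tilt=a)))
```

```text
[ 437.52874308 -350.95900099  258.49162205] [ 0.02638441  0.48698898 -0.53469006] 0.40205495535394026 13.6
[631.80582734 -54.98271778 238.07523196] (array([-237.7,  262.4,   20.3]), array([-0.0009, -0.4355,  0.0006]))
```

The blue jar slipped out: the opening is 0.402 and there is no weight on the tool. I'll look at how it stands.

Run:
```python
from rig import *
from h import *
f=grab_frame("wrist");im=f["pixels"]
w=im[120:440,160:480];t=grab_frame("top")["pixels"]
c=cv2.resize(t[230:310,420:500],(320,320),interpolation=cv2.INTER_CUBIC)
cv2.imwrite("pics/w5.png",np.hstack([w,c])[:,:,::-1])
print(wproj(f,np.array([438.,-352,110])))
```

```text
[314.58901051 215.73065871]
```

View pics/w5.png

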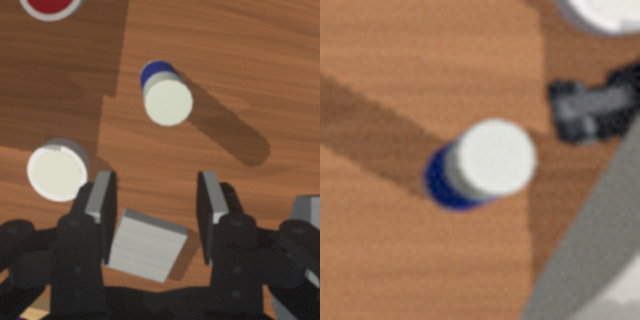

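It is still standing. Its cap is at wrist pixel (328,223) and top pixel (463.8,269.3), so it moved a few mm. I'll regrasp lower down and fully commanded shut, with more squeeze.

Run:
```python
from rig import *
from h import *
s=sense();f=grab_frame("wrist")
g=cv2.inRange(f["pixels"],(165,165,150),(255,255,255));n,l,st,c=cv2.connectedComponentsWithStats(g)
for i in range(1,n):
    if st[i,4]>300 and np.hypot(*(c[i]-[328,223]))<30:
        P=wonz(f,c[i],110);print(st[i],c[i],P)
print(onz(T,(463.75,269.25),110));print(delta(s,[P[0],P[1],62],target()))
```

```text
[ 288  191   48   47 1765] [311.13031161 214.03966006] [ 436.37442158 -354.98009264  110.        ]
[ 439.01471035 -345.37730605  110.        ]
(array([  1.5,  -4.1, 195.8]), array([ 0.0001, -0.0002,  0.0005]))
```

Two frames about 0.1 s apart disagree (328 vs 311 px), so the jar is still rocking. I'll let it settle.

Request:
play_rows:
  moves:
    - [[0,0,0],[0,0,0],100]
    - [[0,0,0],[0,0,0],100]
    - [[0,0,0],[0,0,0],100]
    - [[0,0,0],[0,0,0],100]
    - [[0,0,0],[0,0,0],100]
    - [[0,0,0],[0,0,0],100]
    - [[0,0,0],[0,0,0],100]
    - [[0,0,0],[0,0,0],100]
    - [[0,0,0],[0,0,0],100]
    - [[0,0,0],[0,0,0],100]

```text
clock: 14.75
eef_pos: [438.0, -351.3, 259.3]
tcp_rot: [-3.14, 0.001, -2.986]
contact_force: [-0.0, 1.1, 0.7]
opening: 0.999
```

Run:
```python
from rig import *
from h import *
s=sense();print(s["clock"])
for k in range(3):
    f=grab_frame("wrist")
    g=cv2.inRange(f["pixels"],(165,165,150),(255,255,255));n,l,st,c=cv2.connectedComponentsWithStats(g)
    for i in range(1,n):
        if st[i,4]>300 and np.hypot(*(c[i]-[318,223]))<60:
            P=wonz(f,c[i],110);print(st[i],c[i],P)
print(delta(s,[P[0],P[1],62],target()))
```

```text
14.75
[ 295  193   47   46 1705] [317.64457478 215.45043988] [ 438.09147006 -349.70984579  110.        ]
[ 295  193   47   46 1705] [317.73079179 215.46920821] [ 438.09416589 -349.6291391   110.        ]
[ 295  193   47   46 1704] [318.02406103 215.44894366] [ 438.0328093  -349.36944405  110.        ]
(array([ -0. ,   2.2, 197.3]), array([-0.0018,  0.0015,  0.0005]))
```

Request:
play_rows:
  moves:
    - [[0,0.002,0.03],[0,0,0],100]
    - [[0,0,0.04],[0,0,0],100]
    - [[0,0,0.04],[0,0,0],100]
    - [[0,0,0.04],[0,0,0],100]
    - [[0,0,0.03],[0,0,0],100]
    - [[0,0,0.019],[0,0,0],100]
    - [[0,0,0],[0,0,0],100]
    - [[0,0,0],[0,0,0],60]
    - [[0,0,0],[0,0,0],55]
    - [[0,0,0],[0,0,0],50]
    - [[0,0,0],[0,0,0],0]
    - [[0,0,0],[0,0,0],0]
    - [[0,0,0],[0,0,0],0]
    - [[0,0,0],[0,0,0],0]
    - [[0,0,0],[0,0,0],0]
    - [[0,0,0],[0,0,0],0]
  squeeze: 80

```text
clock: 16.5
eef_pos: [439.2, -350.3, 62.4]
tcp_rot: [-3.138, 0.004, -2.986]
contact_force: [-1.3, 1.4, 9.6]
opening: 0.474
```

Request:
play_rows:
  moves:
    - [[0,0,-0.005],[0,0,0],0]
    - [[0,0,-0.01],[0,0,0],0]
    - [[0,0,-0.01],[0,0,0],0]
    - [[0,0,0],[0,0,0],0]
    - [[0,0,0],[0,0,0],0]

```text
clock: 17.0
eef_pos: [438.2, -349.8, 85.8]
tcp_rot: [-3.139, 0.002, -2.986]
contact_force: [-0.4, -0.1, -2.1]
opening: 0.475
```

Request:
play_rows:
  moves:
    - [[0,0,-0.015],[0,0,0],0]
    - [[0,0,-0.025],[0,0,0],0]
    - [[0,0,-0.03],[0,0,0],0]
    - [[0,0,-0.03],[0,0,0],0]
    - [[0,0,-0.03],[0,0,0],0]
    - [[0,0,-0.025],[0,0,0],0]
    - [[0,0,-0.01],[0,0,0],0]
    - [[0,0,0],[0,0,0],0]
    - [[0,0,0],[0,0,0],0]

```text
clock: 17.9
eef_pos: [437.1, -348.9, 248.9]
tcp_rot: [-3.141, 0.0, -2.986]
contact_force: [-0.2, -0.1, -2.9]
opening: 0.474
```

Run:
```python
from rig import *
from h import *
s=sense();print(s["eef_pos"],s["contact_force"],s["opening"],s["clock"])
P=pre(-60,50,62);print(P,delta(s,[P[0],P[1],s["eef_pos"][2]],target()),delta(s,P,target(tilt=a)))
```

```text
[ 437.11736376 -348.8502128   248.88458271] [-0.24670062 -0.1404563  -2.85225376] 0.4739755164394686 17.9
[634.31105929 -54.59075363 232.63738524] (array([-240.4,  260.2,   -0. ]), array([-0.0003,  0.0003,  0.0005])) (array([-240.4,  260.2,   16.2]), array([-2.000e-04, -4.361e-01,  5.000e-04]))
```

Request:
play_rows:
  moves:
    - [[-0.02,0.0217,0],[0,0,0],0]
    - [[-0.02,0.0217,0],[0,0,0],0]
    - [[-0.02,0.0217,0],[0,0,0],0]
    - [[-0.02,0.0217,0],[0,0,0],0]
    - [[-0.02,0.0217,0],[0,0,0],0]
    - [[-0.02,0.0217,0],[0,0,0],0]
    - [[-0.02,0.0217,0],[0,0,0],0]
    - [[-0.02,0.0217,0],[0,0,0],0]
    - [[-0.02,0.0217,0],[0,0,0],0]
    - [[-0.02,0.0217,0],[0,0,0],0]
    - [[-0.02,0.0217,0],[0,0,0],0]
    - [[-0.02,0.0217,0],[0,0,0],0]
    - [[0,0,0],[0,-0.146,0],0]
    - [[0,0,0],[0,-0.146,0],0]
    - [[0,0,0],[0,-0.145,0],0]
    - [[0,0,0],[0,0,0],0]
    - [[0,0,0],[0,0,0],0]

```text
clock: 19.6
eef_pos: [632.6, -55.0, 248.3]
tcp_rot: [-3.141, 0.434, -2.987]
contact_force: [-0.6, -0.6, -0.8]
opening: 0.473
```

Run:
```python
from rig import *
from h import *
s=sense();print(s["eef_pos"],s["contact_force"],s["opening"],s["clock"])
P=pre(-60,50,62);print(P,delta(s,P,target(tilt=a)))
f=grab_frame("wrist");R=Ro.from_euler('xyz',s["tcp_rot"]);im=f["pixels"][:,:,::-1].copy()
k=4;x0,y0=265,165
im=cv2.resize(im[y0:y0+140,x0:x0+110],None,fx=k,fy=k,interpolation=cv2.INTER_CUBIC)
th=np.linspace(0,2*np.pi,60)
def draw(P,c):
    q=np.array([(wproj(f,p)-[x0,y0])*k+k/2 for p in P]).astype(int);cv2.polylines(im,[q],True,c,1)
for zz in (62,62-110): draw([s["eef_pos"]+R.apply([22*np.cos(t),22*np.sin(t),zz]) for t in th],(0,255,0))
draw([deck(M,50+28*np.cos(t),-60+28*np.sin(t)) for t in th],(255,0,0))
cv2.imwrite("pics/c6.png",im)
```

```text
[632.5734682  -54.96717668 248.26351973] [-0.63830519 -0.55500725 -0.79103071] 0.4732249001126259 19.6
[634.31105929 -54.59075363 232.63738524] (array([ 5. ,  0.1, 14.9]), array([-0.0006, -0.0023,  0.0001]))
```

View pics/c6.png

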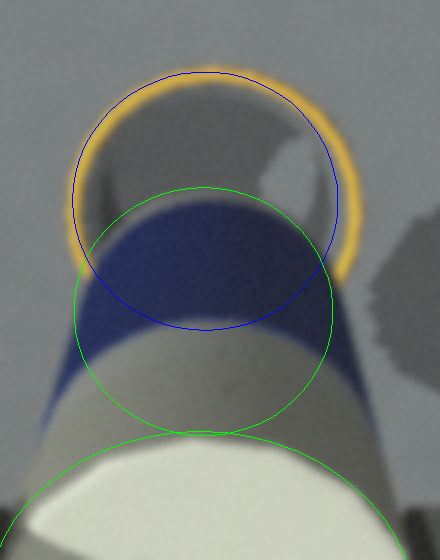

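The blue jar is lined up as the red one was: ring centre at crop x≈213, foot at about 213. I'll insert it.

Request:
play_rows:
  moves:
    - [[0.0045,0,0.015],[0,-0.0025,0],0]
    - [[0,0,0.015],[0,0,0],0]
    - [[0,0,0.015],[0,0,0],0]
    - [[0,0,0.01],[0,0,0],0]
    - [[0,0,0],[0,0,0],0]
    - [[0,0,0.005],[0,0,0],0]
    - [[0,0,0.005],[0,0,0],0]
    - [[0,0,0.005],[0,0,0],0]
    - [[0,0,0.005],[0,0,0],0]
    - [[0,0,0],[0,0,0],0]

```text
clock: 20.65
eef_pos: [661.9, -50.6, 179.8]
tcp_rot: [-3.14, 0.44, -2.985]
contact_force: [-0.2, -0.2, -2.0]
opening: 0.476
```

Run:
```python
from rig import *
from h import *
s=sense();print(s["eef_pos"],s["contact_force"],s["wrist_torque"],s["opening"],s["clock"])
P=pre(-60,-10,62);print(P,delta(s,P,target(tilt=a)))
```

```text
[661.91184758 -50.61459794 179.83071585] [-0.19726578 -0.2215684  -2.00815037] [-0.04310262  0.4383665   0.00878392] 0.4757100475445635 20.65
[659.36337881 -50.67111214 178.25891801] (array([3. , 0.3, 0.3]), array([-0.0011,  0.0039,  0.0011]))
```

Request:
play_rows:
  moves:
    - [[0.001,0,0.005],[0,0.004,0],0]
    - [[0.0005,0,0.005],[0,0,0],0]
    - [[0,0,0.005],[0,0,0],0]
    - [[0,0,0.005],[0,0,0],0]
    - [[0,0,0.005],[0,0,0],0]
    - [[0,0,0.004],[0,0,0],0]
    - [[0,0,0],[0,0,0],0]

```text
clock: 21.35
eef_pos: [672.7, -48.9, 152.8]
tcp_rot: [-3.14, 0.436, -2.985]
contact_force: [0.4, -0.0, -1.3]
opening: 0.473
```

Request:
play_rows:
  moves:
    - [[0,0,0.002],[0,0,0],0]
    - [[0,0,0],[0,0,0],50]
    - [[0,0,0],[0,0,0],60]
    - [[0,0,0],[0,0,0],80]
    - [[0,0,0],[0,0,0],100]
    - [[0,0,0],[0,0,0],100]
    - [[0,0,0],[0,0,0],100]
    - [[0,0,0],[0,0,0],100]
    - [[0,0,0],[0,0,0],100]
    - [[0,0,-0.02],[0,0,0],100]
    - [[0,0,-0.03],[0,0,0],100]
    - [[0,0,-0.03],[0,0,0],100]
    - [[0,0,-0.03],[0,0,0],100]
    - [[0,0,-0.03],[0,0,0],100]
    - [[0,0,0],[0,0,0],100]
    - [[0,0,0],[0,0,0],100]

```text
clock: 22.95
eef_pos: [615.3, -58.0, 279.4]
tcp_rot: [-3.139, 0.439, -2.985]
contact_force: [-0.1, -0.0, -0.1]
opening: 0.996
```

Run:
```python
from rig import *
from h import *
s=sense();print(s["eef_pos"],s["contact_force"],s["opening"],s["clock"])
f=grab_frame("wrist");im=f["pixels"][:,:,::-1].copy();px=f["pixels"]
# caps by colour vs prediction
g=cv2.inRange(px,(165,165,150),(255,255,255));n,l,st,c=cv2.connectedComponentsWithStats(g)
for i in range(1,n):
    if st[i,4]>200: print(st[i],c[i].round(1))
for y in(60,-60): print("cap pred",wproj(f,deck(M,50,y,65)).round(1), "if 10 high",wproj(f,deck(M,50,y,75)).round(1))
hsv=cv2.cvtColor(px,cv2.COLOR_RGB2HSV)
# fit fader/pointer along-track later from this frame
pf=lambda y:wproj(f,deck(M,-70,y,42));print("fader pred",pf(-75),"ptr pred",wproj(f,deck(M,-34,51,9)))
th=np.linspace(0,2*np.pi,60)
for y in(60,-60):
    q=np.array([wproj(f,deck(M,50+22*np.cos(t),y+22*np.sin(t),65)) for t in th]).astype(int);cv2.polylines(im,[q],True,(0,255,0),1)
cv2.imwrite("pics/w7.png",cv2.resize(im[0:300,100:500],(800,600),interpolation=cv2.INTER_CUBIC))
import pickle;pickle.dump(f,open("w7.pkl","wb"))
```

```text
[615.33172259 -57.99756153 279.37563952] [-0.09192047 -0.024895   -0.09596812] 0.9957128548627167 22.95
[   0   32   26   55 1181] [11.1 60. ]
[295  39   4  68 237] [296.6  73.9]
[ 292  198   55   54 2303] [319.  224.5]
[ 442  201   47   50 1843] [465.4 225.4]
[ 19 269  22  19 237] [ 29.4 278.5]
[ 48 275  23  19 274] [ 58.8 284.4]
[ 79 281  26  20 321] [ 91.4 290.7]
cap pred [464.4 227.7] if 10 high [469. 231.]
cap pred [316.3 226.7] if 10 high [316.3 230. ]
fader pred [297.54240318  72.95069135] ptr pred [438.56649749 123.04199387]
```

View pics/w7.png

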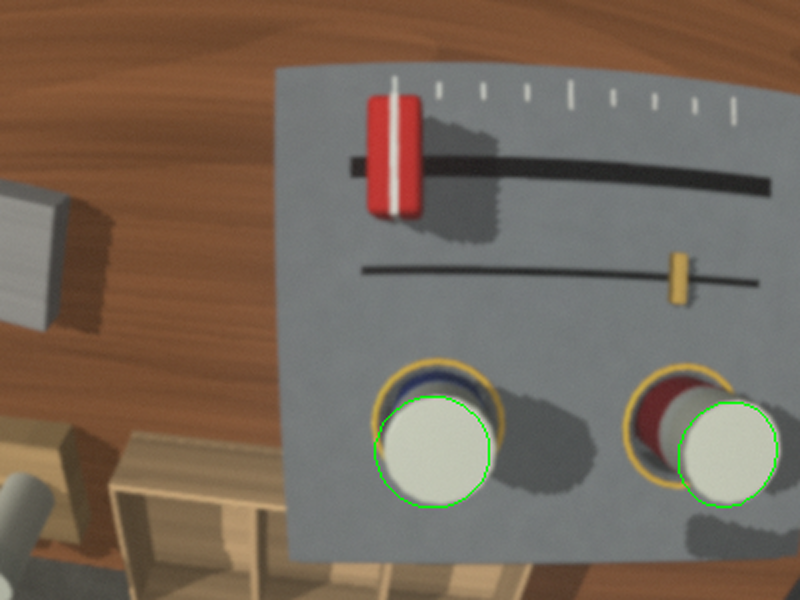

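Both caps sit on the outlines predicted for fully down, with blobs at (319,224.5) and (465,225) against (316,227) and (464,228). The fader line is at (297,78) and the pointer's lower end at (439.5,126). Next is the fader.

Run:
```python
from rig import *
from h import *
s=sense()
for h in (80,14): P=deck(M,-70,-75,h);print(P,delta(s,P,target(tilt=a)))
```

```text
[542.54121669 -84.13138431 152.92134464] (array([121.5, -14.6,  81.6]), array([-0.0013,  0.0004,  0.0011]))
[570.09876816 -79.81977867  93.1050307 ] (array([121.5, -14.5, 147.6]), array([-0.0013,  0.0004,  0.0011]))
```

Request:
play_rows:
  moves:
    - [[0.02,-0.0025,0],[0,0,0],100]
    - [[0.03,-0.003,0],[0,0,0],100]
    - [[0.03,-0.003,0],[0,0,0],100]
    - [[0.03,-0.003,0],[0,0,0],100]
    - [[0.0115,-0.003,0.01],[0,0,0],100]
    - [[0,0,0.025],[0,0,0],100]
    - [[0,0,0.03],[0,0,0],100]
    - [[0,0,0.017],[0,0,0],100]
    - [[0,0,0],[0,0,0],100]
    - [[0,0,0],[0,0,0],100]

```text
clock: 24.0
eef_pos: [542.3, -83.8, 151.9]
tcp_rot: [-3.141, 0.435, -2.985]
contact_force: [0.4, -0.8, -0.0]
opening: 1.001
```

Run:
```python
from rig import *
from h import *
s=sense();print(s["eef_pos"],s["contact_force"],s["clock"])
print(delta(s,deck(M,-70,-75,14),target(tilt=a)))
f=grab_frame("wrist");px=f["pixels"];hsv=cv2.cvtColor(px,cv2.COLOR_RGB2HSV)
g=cv2.inRange(hsv,(0,140,100),(8,255,255))|cv2.inRange(hsv,(172,140,100),(180,255,255))
n,l,st,c=cv2.connectedComponentsWithStats(g)
for i in range(1,n):
    if st[i,4]>80: print("red",st[i],c[i].round(1))
print("pred corners",[wproj(f,deck(M,-70+dx,-75+dy,42)).round(0) for dx,dy in((25,11),(25,-11),(-25,11),(-25,-11))])
```

```text
[542.30367856 -83.80731508 151.89420975] [ 0.38173796 -0.8181324  -0.03832284] 24.0
(array([-0.7, -0.3, 65.1]), array([-0.0003, -0.0017,  0.001 ]))
red [ 296  209   35   85 2207] [313.1 251.4]
red [ 53 331  26  40 448] [ 64.9 349.8]
pred corners [array([332., 293.]), array([297., 293.]), array([333., 216.]), array([296., 216.])]
```

Request:
play_rows:
  moves:
    - [[0,0,0.025],[0,0,0],100]
    - [[0,0,0.025],[0,0,0],100]
    - [[0,0,0.013],[0,0,0],100]
    - [[0,0,0],[0,0,0],50]
    - [[0,0,0],[0,0,0],40]
    - [[0,0,0],[0,0,0],30]
    - [[0,0,0],[0,0,0],15]
    - [[0,0,0],[0,0,0],15]
    - [[0,0,0],[0,0,0],15]
    - [[0,0,0],[0,0,0],15]
    - [[0,0,0],[0,0,0],15]
    - [[0,0,0],[0,0,0],15]
  squeeze: 20

```text
clock: 25.25
eef_pos: [569.3, -80.1, 95.8]
tcp_rot: [-3.14, 0.437, -2.985]
contact_force: [-1.2, 0.9, 0.2]
opening: 0.148
```

Run:
```python
from rig import *
from h import *
s=sense();print(s["eef_pos"],s["contact_force"],s["opening"],s["clock"])
print(delta(s,deck(M,-70,51.3,16),target(tilt=a)))
```

```text
[569.29657922 -80.06257669  95.84416573] [-1.17588112  0.85248129  0.17316586] 0.14798136294906866 25.25
(array([  0.3, 126.4,   0.7]), array([-0.0014,  0.0006,  0.0012]))
```

Request:
play_rows:
  moves:
    - [[0,0,0],[0,0,0],5]
    - [[0,0,0],[0,0,0],0]
    - [[0,0,0],[0,0,0],0]
    - [[0,0,0],[0,0,0],0]
    - [[0,0,0],[0,0,0],0]

```text
clock: 25.75
eef_pos: [569.3, -80.1, 95.8]
tcp_rot: [-3.14, 0.437, -2.985]
contact_force: [0.5, 0.1, -1.1]
opening: -0.002
```

Run:
```python
from rig import *
from h import *
s=sense();print(s["eef_pos"],s["contact_force"],s["opening"],s["clock"])
f=grab_frame("wrist");px=f["pixels"];hsv=cv2.cvtColor(px,cv2.COLOR_RGB2HSV)
g=cv2.inRange(hsv,(0,140,70),(8,255,255))|cv2.inRange(hsv,(172,140,70),(180,255,255))
n,l,st,c=cv2.connectedComponentsWithStats(g)
for i in range(1,n):
    if st[i,4]>60: print("red",st[i],c[i].round(1))
for h in(42,30): print("pred",h,[wproj(f,deck(M,-70+dx,-75+dy,h)).round(0) for dx,dy in((25,11),(25,-11),(-25,11),(-25,-11))])
print("tcp",wproj(f,s["eef_pos"]),wproj(f,deck(M,-89,-75,35)))
for v in range(260,430,12): print(v,[tuple(int(k) for k in px[v,u]) for u in range(270,361,10)])
```

```text
[569.29345785 -80.06278581  95.83523725] [ 0.47353893  0.10427416 -1.07313151] -0.0023798899364288087 25.75
red [ 289  230   49   73 2467] [312.7 261.9]
red [  28  351   41   54 1158] [ 48.4 376.3]
pred 42 [array([338., 344.]), array([292., 344.]), array([340., 246.]), array([290., 246.])]
pred 30 [array([337., 332.]), array([294., 332.]), array([339., 238.]), array([291., 238.])]
tcp [314.97825119 278.00511067] [315.00452015 253.8092223 ]
260 [(134, 136, 139), (126, 130, 129), (183, 69, 67), (214, 60, 56), (223, 171, 163), (212, 59, 56), (210, 57, 53), (85, 84, 84), (85, 87, 86), (87, 88, 88)]
272 [(132, 137, 138), (53, 49, 46), (161, 52, 49), (213, 58, 55), (221, 169, 160), (211, 60, 53), (208, 57, 52), (44, 36, 36), (44, 37, 35), (45, 40, 40)]
284 [(135, 140, 140), (135, 139, 140), (168, 89, 87), (214, 60, 55), (222, 169, 160), (211, 59, 54), (168, 47, 42), (89, 90, 90), (91, 93, 92), (92, 93, 93)]
296 [(132, 136, 136), (134, 137, 138), (161, 102, 102), (145, 83, 81), (90, 88, 87), (59, 54, 53), (92, 91, 90), (94, 94, 94), (90, 89, 91), (90, 91, 92)]
308 [(133, 138, 139), (129, 13
[... 887 characters left out ...]
9), (29, 29, 29), (25, 27, 27), (28, 31, 30), (33, 35, 34), (21, 19, 21), (25, 27, 27), (25, 25, 25), (27, 26, 27)]
392 [(40, 42, 43), (25, 23, 23), (25, 26, 24), (23, 25, 25), (68, 70, 71), (129, 135, 134), (21, 23, 23), (20, 24, 22), (22, 22, 23), (36, 37, 38)]
404 [(28, 31, 29), (26, 27, 28), (22, 24, 25), (23, 25, 26), (141, 119, 56), (17, 37, 91), (22, 22, 22), (27, 29, 29), (19, 17, 19), (24, 25, 25)]
416 [(25, 24, 24), (24, 23, 22), (18, 15, 17), (17, 18, 19), (18, 18, 20), (17, 19, 19), (24, 22, 23), (19, 19, 21), (21, 23, 24), (23, 26, 25)]
428 [(19, 21, 19), (18, 18, 19), (21, 24, 23), (20, 21, 22), (22, 21, 22), (19, 21, 21), (19, 22, 23), (20, 20, 20), (25, 26, 26), (22, 23, 25)]
```

The fingers shut fully without gripping anything, yet the fader still shows where I predicted it. My 12 views are used up, so I'll inspect the wrist frame as a coarse colour map and sweep slightly.

```bash
cat >> h.py <<'E'
def amap(px,x0,x1,y0,y1,k=3):
    hsv=cv2.cvtColor(px,cv2.COLOR_RGB2HSV)
    for v in range(y0,y1,k):
        r=''
        for u in range(x0,x1,2):
            h,s_,b=[int(i) for i in hsv[v,u]]
            r+='R' if s_>110 and (h<8 or h>172) else 'Y' if s_>90 and 12<h<35 and b>110 else 'W' if b>180 and s_<70 else '.' if b>115 else '-' if b>70 else '#'
        print(v,r)
E
python3 - <<'E'
from rig import *
from h import *
f=grab_frame("wrist");s=sense();amap(f["pixels"],230,410,215,365)
R=Ro.from_euler('xyz',s["tcp_rot"])
for p in [(11,0,0),(11,14,0),(11,-14,0),(-11,0,0),(11,0,-19),(11,0,-26),(11,14,-26),(11,0,-54)]: print(p,wproj(f,s["eef_pos"]+R.apply(p)).round(0))
E
```

```text
215 ........................................W....................................W............
218 ........................................W.................................................
221 ..........................................................................................
224 ..........................................................................................
227 ..........................................................................................
230 ..................................RRRRRRRRRRRRRRRR--..---.................................
233 .................................RRRRRRRRRRRRRRRRRRR-------...............................
236 ................................RRRRRRRRRRRRRRRRRRRR--------------........................
239 ................................RRRRRRRRRRRRRRRRRRRRR-----------------....................
242 ................................RRRRRRRRRRRRRRRRRRRRR--------------------..--.............
245 ...............................RRRRRRRRRRRRRRRRRRRRRR--------------------------...........
248 ...............................RRRRRRRRRRRRRRRRRRRR
[... 3146 characters left out ...]
######--.......-############
350 ##########----############################################################---#############
353 ##########################################################################################
356 ##########################################################################################
359 ##########################################################################################
362 ##########################################################################################
(11, 0, 0) [315. 258.]
(11, 14, 0) [342. 258.]
(11, -14, 0) [288. 258.]
(-11, 0, 0) [315. 297.]
(11, 0, -19) [315. 272.]
(11, 0, -26) [315. 277.]
(11, 14, -26) [346. 277.]
(11, 0, -54) [314. 306.]
```

Run:
```python
from rig import *
from h import *
f=grab_frame("wrist");s=sense();R=Ro.from_euler('xyz',s["tcp_rot"])
for x in(-11,0,11):
  for z in(0,-13,-25,-40): print(x,z,[wproj(f,s["eef_pos"]+R.apply((x,y,z))).round(0).tolist() for y in(-43,43)])
f=__import__("pickle").load(open("w7.pkl","rb"));amap(f["pixels"],150,240,290,380)
```

```text
-11 0 [[235.0, 296.0], [395.0, 296.0]]
-11 -13 [[230.0, 307.0], [400.0, 307.0]]
-11 -25 [[225.0, 318.0], [405.0, 318.0]]
-11 -40 [[218.0, 334.0], [412.0, 334.0]]
0 0 [[234.0, 277.0], [397.0, 277.0]]
0 -13 [[228.0, 287.0], [402.0, 287.0]]
0 -25 [[223.0, 297.0], [407.0, 298.0]]
0 -40 [[215.0, 312.0], [415.0, 312.0]]
11 0 [[232.0, 258.0], [398.0, 258.0]]
11 -13 [[226.0, 266.0], [403.0, 266.0]]
11 -25 [[221.0, 276.0], [409.0, 276.0]]
11 -40 [[212.0, 289.0], [417.0, 289.0]]
290 ------------------------YYYYYYYYYYYYYYYY-----
293 --------Y------------YYYYYYYYYYYYYYYYYYY-----
296 -------.Y---------YYYYYYYYYYYYYYYYYYYYYY-----
299 --------YY-----YYYYYYYYYYYYYYYYYYYYYYYYY-----
302 --------.YYYYYYYYYYY---------YYYYYYYYYYY-----
305 ---------.YYYYYYYYY------#####YYYYYYYYYY--YYY
308 ----------------...-----######YYYYYYYYYYYYYYY
311 -----------------------#######YYYYYYYYYYYYYYY
314 -------------###------#########------......YY
317 -----------#####-----##########--------------
320 ---------######-----###########--------------
323 --------######-----#############-------------
326 -------######-----####
[... 173 characters left out ...]

338 #########------#################-------------
341 ########-----####################------------
344 #######-#########################------------
347 #####--##########################------------
350 ######------###############################--
353 ########----#################################
356 #########----###################---##########
359 ###########--##########################------
362 #############################---------------#
365 ############################---.-.---.-.-----
368 ############################-.---------....--
371 ###########################----.....---.....-
374 ##########################--.--......-...-...
377 ##########################--..--.....-..-----
```

The colour map settles it. Shut or open, the fingertips lie about 27 mm behind the reported TCP, so they closed just above the grip (this also explains the earlier slip). I'll open, go about 24 mm deeper and close again.

Request:
play_rows:
  moves:
    - [[0,0,0],[0,0,0],100]
    - [[0,0,0],[0,0,0],100]
    - [[0,0,0],[0,0,0],100]
    - [[0,0,0],[0,0,0],100]
    - [[0,0,0],[0,0,0],100]
    - [[0,0,0],[0,0,0],100]
    - [[0,0,0.008],[0,0,0],100]
    - [[0,0,0.008],[0,0,0],100]
    - [[0,0,0.007],[0,0,0],100]
    - [[0,0,0],[0,0,0],60]
    - [[0,0,0],[0,0,0],40]
    - [[0,0,0],[0,0,0],30]
    - [[0,0,0],[0,0,0],25]
    - [[0,0,0],[0,0,0],10]
    - [[0,0,0],[0,0,0],10]
    - [[0,0,0],[0,0,0],10]
    - [[0,0,0],[0,0,0],10]
    - [[0,0,0],[0,0,0],10]
  squeeze: 20

```text
clock: 27.7
eef_pos: [579.0, -78.7, 75.4]
tcp_rot: [-3.139, 0.438, -2.985]
contact_force: [-3.6, -1.4, 5.5]
opening: 0.252
```

Run:
```python
from rig import *
from h import *
s=sense();print(s["eef_pos"],s["contact_force"],s["opening"],s["clock"])
print(delta(s,deck(M,-70,51.3,-8),target(tilt=a)))
```

```text
[579.04637516 -78.69938248  75.3520214 ] [-3.60770967 -1.44087283  5.47236414] 0.25221868902821165 27.7
(array([  0.5, 126.6,   1.9]), array([-0.0016,  0.0012,  0.0012]))
```

Request:
play_rows:
  moves:
    - [[0,0.008,0],[0,0,0],10]
    - [[0,0.01,0],[0,0,0],10]
    - [[0,0.01,0],[0,0,0],10]
    - [[0,0.01,0],[0,0,0],10]
    - [[0,0.01,0],[0,0,0],10]
    - [[0,0.01,0],[0,0,0],10]
    - [[0,0.01,0],[0,0,0],10]
    - [[0,0.01,0],[0,0,0],10]
    - [[0,0.01,0],[0,0,0],10]
    - [[0,0.01,0],[0,0,0],10]
    - [[0,0.01,0],[0,0,0],10]
    - [[0,0.01,0],[0,0,0],10]
    - [[0,0.006,0],[0,0,0],10]
    - [[0,0.002,0],[0,0,0],10]
    - [[0,0,0],[0,0,0],10]
    - [[0,0,0],[0,0,0],10]

```text
clock: 29.3
eef_pos: [559.5, 46.2, 75.3]
tcp_rot: [-3.14, 0.438, -2.985]
contact_force: [-5.3, 0.3, 9.1]
opening: 0.253
```

Run:
```python
from rig import *
from h import *
s=sense();print(s["eef_pos"],s["contact_force"],s["opening"],s["clock"])
print(delta(s,deck(M,-70,51.3,-8),target(tilt=a)))
f=grab_frame("wrist");amap(f["pixels"],230,410,215,365)
```

```text
[559.53110906  46.21758214  75.31001392] [-5.33325266  0.26940805  9.05166998] 0.2533771635244985 29.3
(array([0.7, 0.1, 2. ]), array([-0.0011,  0.0013,  0.0014]))
215 ............WW...................WW...................WW..................WW..............
218 ............WW...................W....................WW..................WW..............
221 ............WW...................WW...................WW..................WW..............
224 ............WW...................W....................W...................WW..............
227 ..........................................................................WW..............
230 ..........................................................................WW..............
233 ..........................................................................................
236 ..........................................................................................
239 .......................................--.................................................
242 ..................................RRRRRRRRRRRRRRRRRRR----....................
[... 3113 characters left out ...]
RR#####--###################-------
344 ...-##########################RRRRRRRRRRRR....RRRRRRRRRRR###########################------
347 -#############################RRRRRRRRRRRR....RRRRRRRRRRR##############################---
350 ##############################RRRRRRRRRRRR....RRRRRRRRRRR#################################
353 ##############################-RRRRRRRRRRR....RRRRRRRRRR-#################################
356 ##############################.RRRRRRRRRRR....RRRRRRRRRR-#################################
359 ##############################-RRRRRRRRRRR....RRRRRRRRRR-#################################
362 ##############################RRRRRRRRRRRR....RRRRRRRRRRR#################################
```

The fader moved with the fingers. I'll release, retreat and check its alignment.

Request:
play_rows:
  moves:
    - [[0,0,0],[0,0,0],35]
    - [[0,0,0],[0,0,0],60]
    - [[0,0,0],[0,0,0],100]
    - [[0,0,0],[0,0,0],100]
    - [[0,0,0],[0,0,0],100]
    - [[0,0,0],[0,0,0],100]
    - [[0,0,0],[0,0,0],100]
    - [[0,0,-0.02],[0,0,0],100]
    - [[0,0,-0.03],[0,0,0],100]
    - [[0,0,-0.03],[0,0,0],100]
    - [[0,0,-0.03],[0,0,0],100]
    - [[0,0,-0.03],[0,0,0],100]
    - [[0,0,-0.03],[0,0,0],100]
    - [[0,0,0],[0,0,0],100]
    - [[0,0,0],[0,0,0],100]

```text
clock: 30.85
eef_pos: [488.6, 35.0, 229.4]
tcp_rot: [-3.139, 0.439, -2.985]
contact_force: [0.2, 0.8, -1.1]
opening: 1.0
```

```bash
cat > chk.py <<'E'
from rig import *
from h import *
s=sense();print(s["eef_pos"],s["contact_force"],s["opening"],s["clock"])
f=grab_frame("wrist");px=f["pixels"];hsv=cv2.cvtColor(px,cv2.COLOR_RGB2HSV)
p0=wproj(f,deck(M,-70,51,42));q0=wproj(f,deck(M,-22,51,9))
print("pred fader",p0,"ptr mid",q0)
print("pred ends",wproj(f,deck(M,-45,51,42)),wproj(f,deck(M,-95,51,42)),wproj(f,deck(M,-34,51,9)),wproj(f,deck(M,-10,51,9)))
amap(px,int(p0[0])-60,int(p0[0])+60,int(p0[1])-60,int(q0[1])+45)
g=cv2.inRange(px,(165,165,150),(255,255,255));n,l,st,c=cv2.connectedComponentsWithStats(g)
for i in range(1,n):
    if st[i,4]>60: print(st[i],c[i].round(1))
E
python3 chk.py
```

```text
[488.58496733  34.98317844 229.41417207] [ 0.17975388  0.76834561 -1.06615812] 0.9995409528499831 30.85
pred fader [315.79701938 221.04682624] ptr mid [315.89520565 261.77321711]
pred ends [315.77960306 249.60498505] [315.81717838 191.38175825] [315.90321532 249.83531077] [315.88762505 273.43913849]
161 ------------------..-............--.-....-.--..-.-----------
164 ............................................................
167 ............................................................
170 ............................................................
173 ....W..........W............................................
176 ...............W............................................
179 ............................................................
182 ............................................................
185 ............................................................
188 ...........................----------.......................
191 ..........................RRRRRRRRRRR-------................
194 .........................RRRRR...RRRR----------.............
197 ...............
[... 2024 characters left out ...]
....................................
293 ............................................................
296 ............................................................
299 ................................YYYYYYYY....................
302 ............................YYYYYYY....YYYYY................
305 ..........................YYY.--RRRRRR-----YYY..............
[ 170    0  152   44 5816] [240.8  20.3]
[ 406    0   31   53 1059] [422.7  23.1]
[316 195   3  58 172] [317.  223.5]
[575 197  41  50 519] [592.3 219. ]
[  0 333  17  14 112] [  7.3 339.9]
[ 304  337   48   39 1463] [327.8 355.7]
[ 21 340  20  15 145] [ 30.4 347. ]
[205 344  16  27 223] [213.8 358.8]
[ 46 347  22  15 170] [ 56.5 354.2]
```

Run:
```python
from rig import *
from h import *
f=grab_frame("wrist");px=f["pixels"];hsv=cv2.cvtColor(px,cv2.COLOR_RGB2HSV)
def cen(m): v,u=np.nonzero(m); return u.mean(),v.mean(),len(u)
y=np.zeros(px.shape[:2],bool);y[253:277,300:335]=1
p=cen(y&(hsv[...,1]>90)&(hsv[...,0]>12)&(hsv[...,0]<35)&(hsv[...,2]>100))
r=np.zeros_like(y);r[197:247,295:345]=1
fr=cen(r&(px.min(2)>140)); print("ptr",p,"line",fr)
sp=lambda x,z,uv:least_squares(lambda q:wproj(f,deck(M,q[1],q[0],z))-uv[:2],[51,x]).x
print("ptr y",sp(-22,9,p),"fader y",sp(-70,42,fr))
for n,yy in(("red",60),("blue",-60)): print(n,wproj(f,deck(M,50,yy,65)).round(1))
t=grab_frame("top")["pixels"];hs=cv2.cvtColor(t,cv2.COLOR_RGB2HSV)
# bystanders: top-view change against start frame
d=cv2.absdiff(t,cv2.imread("pics/top0.png")[:,:,::-1]).max(2)
for n,(u,v) in dict(pink=(148,232),tred=(512,309),white=(495,222),block=(444,186),bowl=(298,297),pot=(185,180),mallet=(120,285),green=(188,323)).items(): print(n,d[v-18:v+18,u-18:u+18].mean().round(1),end=' ')
```

```text
ptr (np.float64(317.85093167701865), np.float64(265.0496894409938), 161) line (np.float64(316.5075376884422), np.float64(221.62311557788945), 199)
ptr y [ 52.99337364 -20.05521192] fader y [ 51.70761602 -70.7048021 ]
red [325.6 359.7]
blue [195.8 355.3]
pink 2.8 tred 4.5 white 2.7 block 2.4 bowl 68.4 pot 10.0 mallet 3.5 green 13.0
```

```bash
python3 -c "
from rig import *
print(sense()['contact_force'],sense()['clock']);print(sign_off())"
```

```text
[-0.73265577  0.79300268 -0.58589603] 31.0
the job is handed in; nothing more can be done
None
```

I loaded the red jar into the left pocket and the blue jar into the right one. Then I slid the fader about 126 mm to the pointer and handed the job in at 31.0 s of the 64 s allowed; no verdict is reported.

**Last checks**
- **Jars:** after loading, both caps were within about 4 px of where a fully seated jar should appear. At the end the red cap still matched within 5 px, but a finger partly hid the blue one.
- **Fader:** the white line measures about 1.3 mm from the pointer along the track, against the 5 mm allowed. The robot was touching nothing.
- **Bystanders:** the three tubs, the block and the mallet look unchanged from the start in the top view. The pot area and the spare green jar differed slightly, and I did not look into why.
- **Not checked:** the top camera's view of the bowl differed strongly from the start, which I put down to the arm hanging over it, so the bowl's place is unconfirmed.

**What went wrong or disagreed**
- The blue jar slipped out of the first grasp and rocked, but it stayed upright and the second grasp held.
- The first close on the fader missed. The fingertips lie about 27 mm behind the reported TCP, so I went about 24 mm deeper and it gripped.
- The top and wrist cameras disagreed by 2–4 mm on positions. The scene camera's readings of the jars were about 9 mm off in x, so I did not use them.

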